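# Take the used-up roll of twine off its spindle

## Robot

A 7-joint arm with a two-finger parallel gripper is mounted at the origin on a cart in front of the work surface, level with it; the furniture and walls round the work are solid. World frame = base frame: x ahead of the robot, y to its left, z up, the work surface at z = 0. Lengths are in m, angles in degrees, forces in N, time in s.
With the tool pointing down it reaches from about 0.425 to 0.875 m from the base axis. Payload 9.9 kg.
Tool frame: the origin (TCP) lies midway between the tips of the shut fingers; the grasp point (between the pads) lies 19 mm behind it; z points along the fingers, y is the line along which they close (so a half turn about z gives the same grasp; the last joint's range is limited). The gripper opens to 85 mm and grips with 20 to 120 N. Pads are 22 mm wide; open, the fingers measure 114 mm over their backs; the gripper's body (76 mm by 85 mm) begins 54 mm behind the grasp point. The pads swing forward as they close: fully open they stand 13 mm farther back than shut.
Start: joints at [-74.702, 32.985, 1.427, 82.34, -0.859, 64.687, -3.237], TCP at [0.232, 0.634, 0.231] pointing down, gripper open.
Joint ranges: [-157.87, 157.87], [-19.46, 123.44], [-87.15, 90], [11.01, 140.99], [-62.26, 242.26], [9.8, 113.94], [-161.44, 161.44]. Speed limits (degrees/s): [127.2, 127.2, 172.46, 172.46, 180, 180, 180].

## Interface

Orientations are given as [roll, pitch, yaw] about the fixed x, y, z axes, in that order (R = Rz(yaw) Ry(pitch) Rx(roll)).
In Python, from bench import state, get_image, camera_model, close_job gives the robot as it stands.
- The arm moves only by the tool send_rows, never from a script. Its argument "deltas" is a list of rows, each a list of 6 numbers: the shift along the world's x, y, z in m, then the turn, a rotation vector about the world's x, y, z in rad. A call has 1 to 8 rows; each row shifts and turns the commanded pose from where the row before left it; what a row does not reach is not made up. A row lasts 1/10 s, in which the tool goes at most 50 mm and 8.59 degrees, less where a joint would pass 70% of its speed; a pose out of reach is approached as far as the arm can. A call is refused whole if a number of a shift passes 0.05 or a number of a turn 0.15, either way. A call with a gripper value outside its range is refused whole. "gripper" is the finger opening in m, from 0 to 0.0854, set as the call begins (left out, the last holds). The fingers move at their own pace and stop on an object; "grip_force" is the grip in N (left out, the last holds). Time passes only in rows, so rows that do not move let the fingers close. It gives the time, the measured TCP pose, the force, the opening and the grip force at its end, in the units of the state.
- state(): the state, without advancing time (a new reading comes with each control period).
- get_image(name): name is "scene" or "top"; returns the picture (384x512x3 uint8, red, green, blue); there is no depth.
- camera_model(name): a dict with "intrinsics" (3x3 intrinsics, pixels), "eye" and "attitude" of the camera in the world. Camera axes: x right, y down, z forward; pixel columns grow to the right and rows downward; lengths in m; the calibration is good to about 2 mm. A picture is of the moment at which its call begins. camera_model takes no time and is no camera call.
- close_job(): hands the job in; it is judged then, once.
The state is a dict: "time": time; "joint_pos": joint angles; "joint_velocities": joint speeds; "effort": joint torques, N m; "tool_pos": TCP position; "ee_rot": TCP orientation; "wrist_force": force on the tool from outside, world axes, zero at the start; "moment": the same for the moment, N m; "opening": finger opening in m; "grasp_force": force on a finger pad.
Only numpy, scipy, OpenCV 4.12 (cv2) and the standard library are available. Lean on these libraries where they do the work, as an engineer would, in place of code of your own. Each camera call takes 0.05 s, during which the arm holds its last target. There are 200 camera calls.

## Task

The slimmer of the two rolls of kitchen twine is nearly used up. Slide it straight up off its spindle and stand it upright in the shallow wooden tray. Leave the thicker roll where it is on the other spindle.

Things in the scene. Friction and masses are not known exactly. Their poses are not given: they have to be found in the camera images.
- slim_roll_center (a point): Centre (half-way up, on its axis) of the slim roll of light-brown twine: 46 mm diameter, 60 mm tall, 0.06 kg, with a cardboard core and a 24 mm hole right through it. Loose. It starts upright on one of the two spindles, its centre 44 mm above the worktop; it must rise 70 mm to clear the spindle's tip. Grip it across its diameter from above. z is the roll's axis; yaw has no meaning.
- full_roll_center (a point): Centre (half-way up, on its axis) of the full roll of twine: same look and height (60 mm) but 66 mm in diameter, 0.12 kg. Loose. It stands on the other spindle and is to be left there.
- holder: Twine holder, fixed: dark wooden foot 90 mm (its x) by 230 mm (its y), 14 mm thick, with two upright steel spindles of 12 mm diameter at its y = +65 and -65 mm, tips 84 mm above the worktop, 10 mm above a roll's top. A roll has 6 mm of play all round. Origin: centre of the foot's underside, on the worktop. Which roll is on which spindle varies.
- tray: Shallow empty wooden tray, loose, 0.7 kg: outside 160 mm (its x) by 140 mm (its y) by 28 mm high, walls 6 mm thick, inner floor 6 mm above the worktop. Origin: centre of its underside. Holder and tray may stand on either side of the middle. A small salt mill (90 mm tall) stands behind and between them; farther back are mugs, glasses and jars up to 110 mm and a bottle.
There are look-alikes about, which are no part of the job. Leave any pink look-alike of the part that bears slim_roll_center alone.

How it is judged:
By the outcome, as a careful person would: the job done as asked, in the order asked, and still so for the second after the job is handed in, with the robot touching nothing.
It also fails if it takes over 42 s, if anything falls off the work surface, if the arm or the gripper's body presses on something with over 40 N, if the wrist force passes 120 N, or if a joint passes its speed limit or range.

## Working session

There is one attempt and no reset: what is moved stays moved. The work goes in short steps, Python scripts to look and compute and a tool call to move; the robot and the scene stay as the last step left them, time stands still between calls to the robot, and variables do not carry over. Pictures are saved under pics/ and viewed, at most 10 in all, crops included, and the job is handed in when it is done.

Besides the shell and the picture viewer there is one more tool, called in YAML: its name, and indented under it one key for each argument. send_rows: Moves the arm, as the interface text tells. Its arguments: {"type":"object","properties":{"deltas":{"type":"array","items":{"type":"array","items":{"type":"number"}}},"gripper":{"type":"number"},"grip_force":{"type":"number"}},"required":["deltas"]}

```bash
mkdir -p pics; python3 - <<'E'
from bench import *
import cv2
for n in("scene","top"):
    i=get_image(n); cv2.imwrite(f"pics/{n}0.png",i[:,:,::-1]); print(camera_model(n))
print(state())
E
```

```text
{'intrinsics': array([[402.96008343,   0.        , 256.0614405 ],
       [  0.        , 402.96008343, 187.90518565],
       [  0.        ,   0.        ,   1.        ]]), 'eye': array([ 0.0206806 , -0.6670665 ,  0.69640696]), 'attitude': array([-128.25351312,    1.0744045 ,  -34.47925168])}
{'intrinsics': array([[442.26493756,   0.        , 257.19227886],
       [  0.        , 442.26493756, 183.03793948],
       [  0.        ,   0.        ,   1.        ]]), 'eye': array([0.23906634, 0.01605448, 1.11477457]), 'attitude': array([-168.44234719,   -0.32497213,  -90.47506706])}
{'time': 0.1, 'joint_pos': array([-74.70239986,  33.02871427,   1.42412926,  82.38084143,
        -0.85938882,  64.68787733,  -3.23650291]), 'joint_velocities': array([ 0.0212008 , -0.06264562,  0.03741605, -0.11932633, -0.01016547,
       -0.10382298,  0.07873178]), 'effort': array([ 6.91364781e-03, -7.67304611e+01,  2.25758359e+00, -2.86599845e+01,
        1.57092459e-02,  8.62395857e-03,  5.96582981e-05]), 'tool_pos': array([0.23181683, 0.63350949, 0.23052367]), 'ee_rot': array([-1.79913282e+02,  4.76461990e-03,  1.59903211e+02]), 'wrist_force': array([ 0.00539364, -0.26675894, -0.38475589]), 'moment': array([ 0.00325234, -0.02652936, -0.02428131]), 'grasp_force': 0.0, 'opening': 0.08554110946174985}
```

View pics/scene0.png

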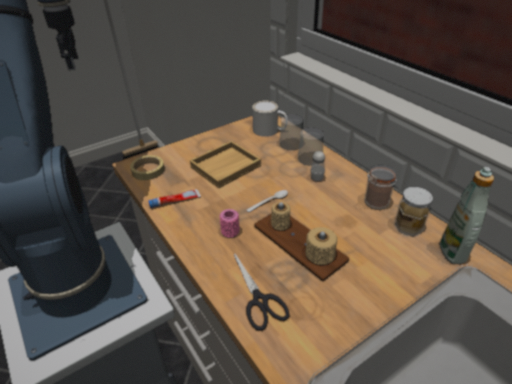

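View pics/top0.png

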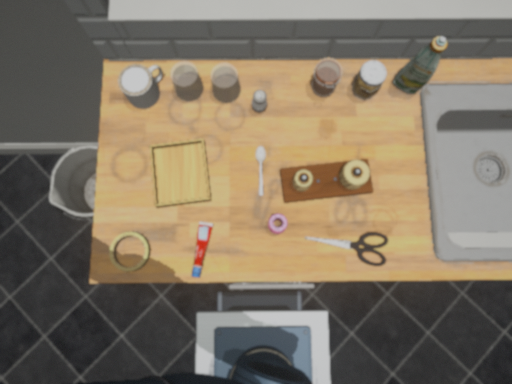

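The scene view shows the tray at (225,163), the slim roll at (281,215) and the full roll at (321,243). In the top view the slim roll is near (303,179), the full roll near (354,174), the tray near (181,174) and the pink look-alike at (278,223).

```bash
cat > h.py <<'E'
import numpy as np, cv2
from bench import camera_model
from scipy.spatial.transform import Rotation as R
def ray(n,u,v,z):
    c=camera_model(n); d=R.from_euler('xyz',c['attitude'],degrees=True).as_matrix()@np.linalg.solve(c['intrinsics'],[u,v,1.])
    e=c['eye']; return e+d*(z-e[2])/d[2]
def proj(n,p):
    c=camera_model(n); q=c['intrinsics']@(R.from_euler('xyz',c['attitude'],degrees=True).as_matrix().T@(np.array(p)-c['eye'])); return q[:2]/q[2]
E
python3 - <<'E'
from h import *
t=cv2.imread('pics/top0.png')
s=cv2.imread('pics/scene0.png')
h=cv2.cvtColor(t,cv2.COLOR_BGR2HSV)
for uv in [(181,173),(165,150),(290,170),(320,185),(303,172),(345,173),(230,180)]: print(uv,h[uv[1],uv[0]])
# tray & holder corners
print('tray corners z.028',[ray('top',*c,.028)[:2].round(3) for c in [(152,147),(206,140),(211,201),(157,207)]])
print('holder corners z.014',[ray('top',*c,.014)[:2].round(3) for c in [(280,168),(369,160),(373,192),(284,202)]])
print('slim',ray('top',303,179,.079),'full',ray('top',354,173,.079))
a=cv2.resize(t[130:240,140:390],None,fx=3,fy=3,interpolation=2)
b=cv2.resize(s[130:280,180:360],None,fx=4,fy=4,interpolation=2)[:, :]
cv2.imwrite('pics/a.png',a);cv2.imwrite('pics/b.png',b)
E
```

```text
(181, 173) [ 20 106 202]
(165, 150) [ 21 102 202]
(290, 170) [ 14 156 137]
(320, 185) [ 13 158 131]
(303, 172) [ 22  87 178]
(345, 173) [ 24  69 193]
(230, 180) [ 18 111 203]
tray corners z.028 [array([0.557, 0.275]), array([0.575, 0.138]), array([0.416, 0.123]), array([0.402, 0.257])]
holder corners z.014 [array([ 0.503, -0.051]), array([ 0.523, -0.28 ]), array([ 0.439, -0.285]), array([ 0.415, -0.059])]
slim [ 0.45992363 -0.10143083  0.079     ] full [ 0.47380676 -0.22457164  0.079     ]
```

View pics/a.png

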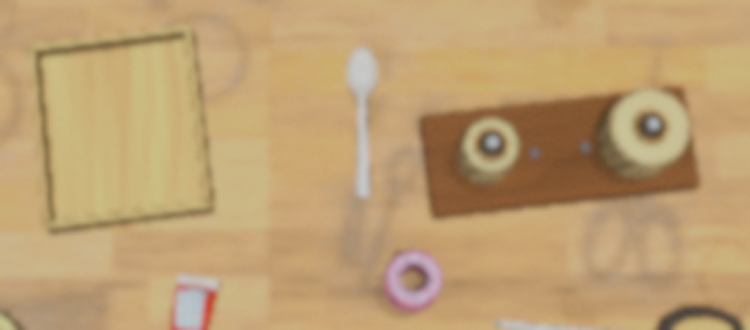

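View pics/b.png

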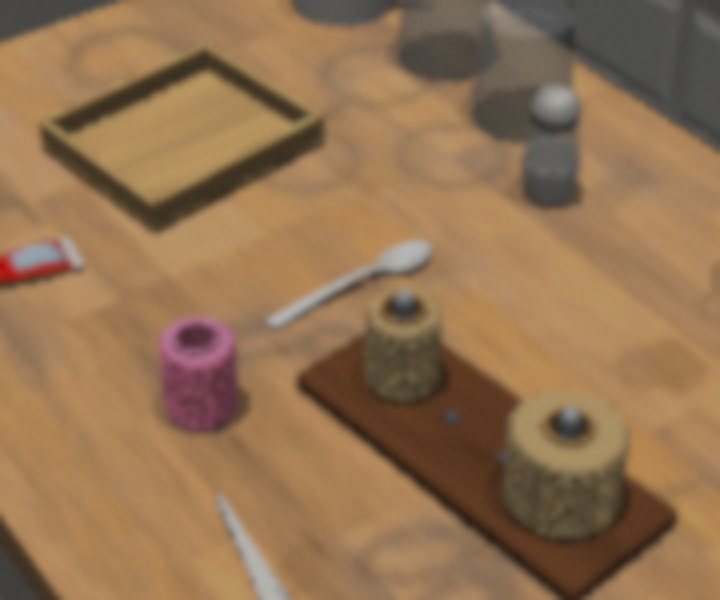

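The enlarged views show the slim roll's spindle tip at top pixel (303.7,177.7) and scene pixel (281,205.5). They also show the tray empty and nothing lying between holder and tray.

```bash
python3 - <<'E'
from h import *
print('slim tip top',ray('top',303.7,177.7,.084),'scene',ray('scene',281,205.5,.084))
print('slim rolltop top',ray('top',303.5,179,.074),'scene',ray('scene',280.7,207.5,.074))
print('full tip',ray('top',357.3,171.3,.084),ray('scene',322.3,235.3,.084))
print('tray scene',np.mean([ray('scene',180+x/4,130+y/4,.028) for x,y in [(43,128),(205,50),(324,122),(157,215)]],0))
E
```

```text
slim tip top [ 0.46201738 -0.10262726  0.084     ] scene [ 0.46061531 -0.10848629  0.084     ]
slim rolltop top [ 0.46098125 -0.10320267  0.074     ] scene [ 0.46288029 -0.10467077  0.074     ]
full tip [ 0.47679209 -0.23154182  0.084     ] [ 0.47309767 -0.23693268  0.084     ]
tray scene [0.48920566 0.19413861 0.028     ]
```

send_rows:
  deltas:
    - [0.035,-0.035,0,0,0,-0.14]
    - [0.035,-0.035,0,0,0,-0.14]
    - [0.035,-0.035,0,0,0,-0.14]
    - [0.035,-0.035,0,0,0,-0.14]
    - [0.035,-0.035,0,0,0,-0.14]
    - [0.035,-0.035,0,0,0,-0.14]
    - [0.035,-0.035,0,0,0,-0.14]
    - [0.015,-0.045,0,0,0,-0.14]
  gripper: 0.085
  grip_force: 30

```text
time: 0.9
tool_pos: [0.4945, 0.3425, 0.2308]
ee_rot: [179.9, 0.0, 95.4]
wrist_force: [1.2, -0.2, 0.1]
opening: 0.0853
grasp_force: 0.0
```

send_rows:
  deltas:
    - [0,-0.045,0,0,0,0]
    - [0,-0.045,0,0,0,0]
    - [0,-0.045,0,0,0,0]
    - [0,-0.045,0,0,0,0]
    - [0,-0.045,0,0,0,0]
    - [0,-0.045,0,0,0,0]
    - [-0.01,-0.045,0,0,0,0]
    - [-0.01,-0.045,0,0,0,0]

```text
time: 1.7
tool_pos: [0.4713, -0.0179, 0.2311]
ee_rot: [-180.0, 0.0, 95.7]
wrist_force: [1.5, -0.6, 0.2]
opening: 0.085
grasp_force: 0.0
```

send_rows:
  deltas:
    - [-0.01,-0.045,0,0,0,0]
    - [0,-0.043,0,0,0,0]
    - [0,0,-0.04,0,0,0]
    - [0,0,-0.03,0,0,0]
    - [0,0,0,0,0,0]
    - [0,0,0,0,0,0]

```text
time: 2.3
tool_pos: [0.4618, -0.1041, 0.1615]
ee_rot: [-179.9, -0.0, 95.7]
wrist_force: [-0.1, -0.3, 0.1]
opening: 0.0852
grasp_force: 0.0
```

```bash
python3 - <<'E'
from bench import *
import cv2,numpy as np
a=get_image("scene")[130:290,190:370];b=get_image("top")[110:270,210:390]
cv2.imwrite("pics/c.png",cv2.resize(np.hstack([a,b]),None,fx=2.2,fy=2.2,interpolation=2)[:,:,::-1]);s=state();print(s['tool_pos'],s['ee_rot'],s['joint_pos'])
E
```

```text
[ 0.46278824 -0.10408937  0.16256058] [1.79905929e+02 2.09100279e-02 9.57568642e+01] [-10.02775429  22.61030609  23.61277483 117.71063713 -13.29813759
  42.07874483  27.64106571]
```

View pics/c.png

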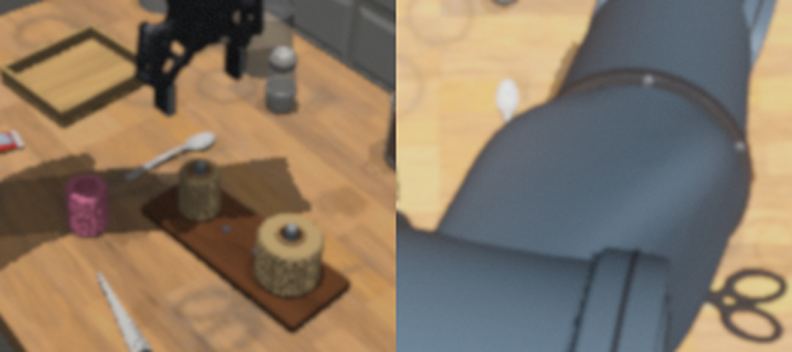

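The gripper hangs above the slim roll (scene view, roll at about (199,190) in the crop), closing across the foot's short side. The full roll is clear of the fingers, and the arm blocks the top view. I'll go down now.

send_rows:
  deltas:
    - [0,0,-0.03,0,0,0]
    - [0,0,-0.03,0,0,0]
    - [0,0,-0.025,0,0,0]
    - [0,0,-0.02,0,0,0]
    - [0,0,-0.015,0,0,0]
    - [0,0,-0.006,0,0,0]
    - [0,0,0,0,0,0]

```text
time: 3.1
tool_pos: [0.4625, -0.104, 0.0357]
ee_rot: [180.0, -0.0, 95.8]
wrist_force: [0.2, -0.6, 0.5]
opening: 0.0847
grasp_force: 0.0
```

send_rows:
  deltas:
    - [0,0,0,0,0,0]
    - [0,0,0,0,0,0]
    - [0,0,0,0,0,0]
    - [0,0,0,0,0,0]
    - [0,0,0,0,0,0]
    - [0,0,0,0,0,0]
    - [0,0,0,0,0,0]
    - [0,0,0,0,0,0]
  gripper: 0.03
  grip_force: 30

```text
time: 3.9
tool_pos: [0.4626, -0.1041, 0.0362]
ee_rot: [179.9, 0.0, 95.7]
wrist_force: [-0.7, 0.5, 8.1]
opening: 0.0434
grasp_force: 29.3
```

send_rows:
  deltas:
    - [0,0,0.01,0,0,0]
    - [0,0,0.01,0,0,0]
    - [0,0,0.015,0,0,0]
    - [0,0,0.015,0,0,0]
    - [0,0,0.015,0,0,0]
    - [0,0,0.015,0,0,0]
    - [0,0,0.015,0,0,0]
    - [0,0,0.015,0,0,0]

```text
time: 4.7
tool_pos: [0.4618, -0.1041, 0.1468]
ee_rot: [180.0, 0.0, 95.7]
wrist_force: [-0.8, 0.4, -1.7]
opening: 0.0435
grasp_force: 30.7
```

```bash
python3 - <<'E'
from bench import *
import cv2,numpy as np
a=get_image("scene")[80:290,170:370]
cv2.imwrite("pics/d.png",cv2.resize(a,None,fx=2.8,fy=2.8,interpolation=2)[:,:,::-1]);s=state();print(s['tool_pos'],s['opening'],s['grasp_force'])
E
```

```text
[ 0.46274118 -0.10452679  0.14864936] 0.04346855087044307 30.691017284989357
```

View pics/d.png

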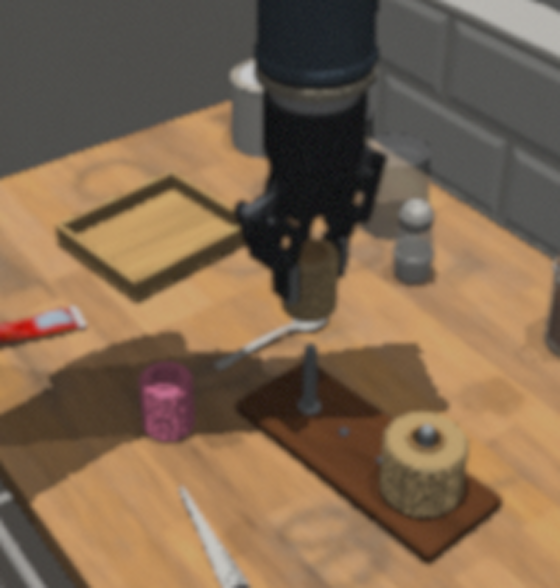

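The slim roll hangs upright in the fingers, clear of the bare spindle at (310,380). The full roll is untouched. Next I'll carry it over to the tray.

send_rows:
  deltas:
    - [0,0.02,0.015,0,0,0]
    - [0,0.03,0.01,0,0,0]
    - [0.005,0.04,0,0,0,0]
    - [0.005,0.045,0,0,0,0]
    - [0.005,0.045,0,0,0,0]
    - [0.005,0.045,0,0,0,0]
    - [0.006,0.04,0,0,0,0]
    - [0,0.036,0,0,0,0]

```text
time: 5.55
tool_pos: [0.4881, 0.1993, 0.1707]
ee_rot: [180.0, -0.0, 95.8]
wrist_force: [0.3, 0.4, -0.9]
opening: 0.0434
grasp_force: 30.8
```

send_rows:
  deltas:
    - [0,0,0,0,0,0]
    - [0,0,-0.03,0,0,0]
    - [0,0,-0.03,0,0,0]
    - [0,0,-0.03,0,0,0]
    - [0,0,-0.02,0,0,0]
    - [0,0,-0.01,0,0,0]
    - [0,0,-0.005,0,0,0]
    - [0,0,0,0,0,0]

```text
time: 6.35
tool_pos: [0.4881, 0.1966, 0.0455]
ee_rot: [180.0, 0.0, 95.7]
wrist_force: [-0.7, -0.6, 0.7]
opening: 0.0433
grasp_force: 30.8
```

```bash
python3 - <<'E'
from bench import *
import cv2,numpy as np
a=get_image("scene")[60:270,150:350]
cv2.imwrite("pics/e.png",cv2.resize(a,None,fx=2.8,fy=2.8,interpolation=2)[:,:,::-1]);s=state();print(s['tool_pos'],s['ee_rot'],s['opening'],s['grasp_force'],s['wrist_force'])
E
```

```text
[0.4883875  0.19680033 0.04595086] [ 1.79954387e+02 -1.16152349e-02  9.57116232e+01] 0.04319386451051029 30.758061446249485 [-0.0055005   0.51822805 -0.24501368]
```

View pics/e.png

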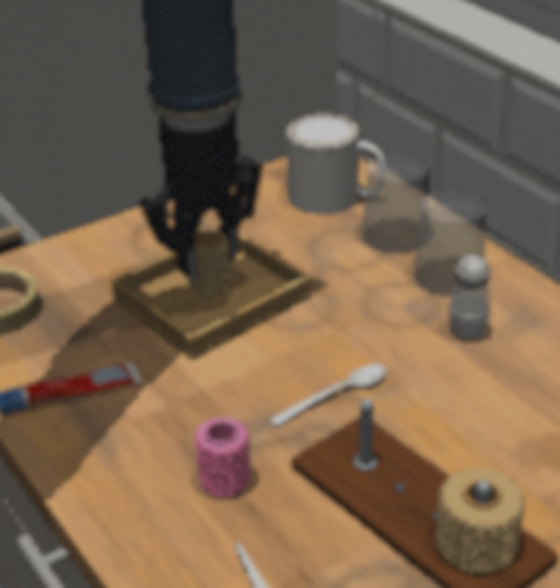

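The roll is over the middle of the tray at about (212,285), low and upright. I'll lower it gently until it touches.

send_rows:
  deltas:
    - [0,0,-0.005,0,0,0]
    - [0,0,-0.005,0,0,0]
    - [0,0,-0.003,0,0,0]
    - [0,0,-0.002,0,0,0]
    - [0,0,0,0,0,0]
    - [0,0,0,0,0,0]

```text
time: 7.0
tool_pos: [0.488, 0.1969, 0.0303]
ee_rot: [-180.0, 0.0, 95.7]
wrist_force: [-0.5, -0.3, -0.6]
opening: 0.0431
grasp_force: 30.8
```

send_rows:
  deltas:
    - [0,0,-0.001,0,0,0]
    - [0,0,-0.001,0,0,0]
    - [0,0,0,0,0,0]
    - [0,0,0,0,0,0]

```text
time: 7.4
tool_pos: [0.488, 0.1969, 0.0283]
ee_rot: [180.0, -0.0, 95.7]
wrist_force: [1.0, 0.3, 0.2]
opening: 0.0431
grasp_force: 30.8
```

send_rows:
  deltas:
    - [0,0,-0.001,0,0,0]
    - [0,0,0,0,0,0]
    - [0,0,0,0,0,0]

```text
time: 7.7
tool_pos: [0.488, 0.1969, 0.0282]
ee_rot: [180.0, -0.0, 95.7]
wrist_force: [-3.7, -1.3, 14.9]
opening: 0.0435
grasp_force: 31.9
```

send_rows:
  deltas:
    - [0,0,-0.001,0,0,0]
    - [0,0,0,0,0,0]
    - [0,0,0,0,0,0]

```text
time: 8.0
tool_pos: [0.4881, 0.197, 0.0281]
ee_rot: [179.9, -0.1, 95.7]
wrist_force: [-6.9, -0.9, 28.5]
opening: 0.0438
grasp_force: 33.1
```

Contact at 0.028, as expected. I'll back off 2 mm, release partway and lift off.

send_rows:
  deltas:
    - [0,0,0.001,0,0,0]
    - [0,0,0.001,0,0,0]
    - [0,0,0,0,0,0]

```text
time: 8.3
tool_pos: [0.488, 0.1969, 0.0283]
ee_rot: [180.0, -0.0, 95.7]
wrist_force: [0.3, -0.8, 2.3]
opening: 0.0431
grasp_force: 31.0
```

send_rows:
  deltas:
    - [0,0,0,0,0,0]
    - [0,0,0,0,0,0]
    - [0,0,0,0,0,0]
    - [0,0,0,0,0,0]
    - [0,0,0,0,0,0]
    - [0,0,0,0,0,0]
  gripper: 0.072

```text
time: 8.9
tool_pos: [0.488, 0.1969, 0.0283]
ee_rot: [-180.0, 0.0, 95.7]
wrist_force: [0.1, 0.6, 0.3]
opening: 0.072
grasp_force: 0.0
```

send_rows:
  deltas:
    - [0,0,0.01,0,0,0]
    - [0,0,0.02,0,0,0]
    - [0,0,0.03,0,0,0]
    - [0,0,0.03,0,0,0]
    - [0,0,0.04,0,0,0]
    - [0,0,0.04,0,0,0]
    - [0,0,0.04,0,0,0]
    - [0,0,0,0,0,0]

```text
time: 9.7
tool_pos: [0.4903, 0.1972, 0.2439]
ee_rot: [179.5, -0.2, 95.7]
wrist_force: [1.1, -0.6, -0.8]
opening: 0.0718
grasp_force: 0.0
```

```bash
python3 - <<'E'
from bench import *
import cv2,numpy as np
a=get_image("scene")[60:270,150:350]
cv2.imwrite("pics/f.png",cv2.resize(a,None,fx=2.8,fy=2.8,interpolation=2)[:,:,::-1]);s=state();print(s['tool_pos'],s['opening'],s['grasp_force'],s['wrist_force'])
E
```

```text
[0.48910453 0.19719935 0.24135927] 0.07132665601371736 0.0 [-1.24726786 -0.77508264 -0.80788322]
```

View pics/f.png

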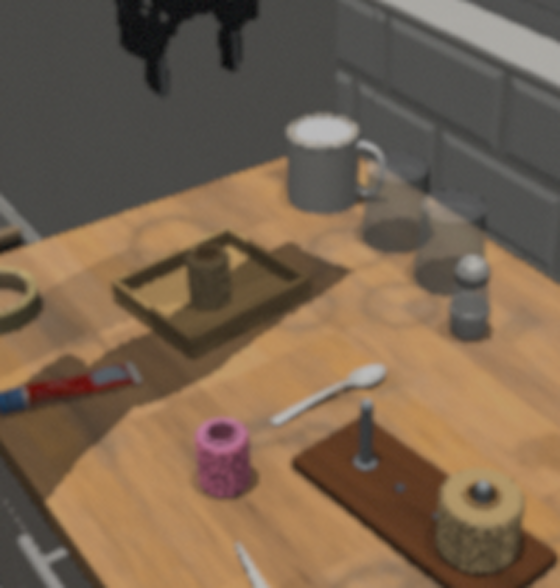

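The slim roll stands upright in the tray at (210,278). The full roll is still on its spindle at (480,520), and the gripper is clear.

```bash
python3 -c "
from bench import *
print(close_job())"
```

```text
the job is handed in; nothing more can be done
None
```

The slim roll was slid straight up off its spindle and now stands upright in the tray, the full roll is still on its own spindle, and the job was handed in at about 9.8 s.

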